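# Clip a sample cassette onto the inspection stage

## Robot

A 7-joint arm with a two-finger parallel gripper is mounted at the origin on the work surface. World frame = base frame: x ahead of the robot, y to its left, z up, the work surface at z = 0. Lengths are in mm, angles in rad, forces in N, time in s.
With the tool pointing down it reaches from about 400 to 875 mm from the base axis. Payload 4.4 kg.
Tool frame: the origin (TCP) lies at the very end of the fingers, on their centre line; the grasp point (between the pads) lies 19 mm behind it; z points along the fingers, y is the line along which they close (so a half turn about z gives the same grasp; the last joint's range is limited). The gripper opens to 85 mm and grips with 20 to 120 N. Pads are 22 mm wide; open, the fingers measure 114 mm over their backs; the gripper's body (76 mm by 85 mm) begins 54 mm behind the grasp point. The pads swing forward as they close: fully open they stand 13 mm farther back than shut.
Start: joints at [-1.194, 0.628, 0.038, 1.517, -0.027, 0.996, -0.02], TCP at [278.485, 587.336, 231.313] pointing down, gripper open.
Joint ranges: [-3.06, 3.06], [-0.37, 2.12], [-1.25, 1.32], [0.18, 2.47], [-1.1, 4.24], [0.23, 1.98], [-2.94, 2.94]. Speed limits (rad/s): [2.57, 2.57, 3.14, 3.14, 3.14, 3.14, 3.14].

## Interface

Orientations are given as [roll, pitch, yaw] about the fixed x, y, z axes, in that order (R = Rz(yaw) Ry(pitch) Rx(roll)).
In Python, from cell import ctrl gives the robot as it stands.
- The arm moves only by the tool step_arm, never from a script. Its argument "series" is a list that holds one entry, the list of rows, each a list of 7 numbers: the turn, a rotation vector about the tool's x, y, z as a fraction of full scale, then the shift along the tool's x, y, z as a fraction of full scale, then the closure, from 0 (fully open) to 1 (shut). In form: [[[ax, ay, az, tx, ty, tz, gripper], ...]]. A call has 1 to 12 rows; each row shifts and turns the commanded pose from where the row before left it, along the tool's axes as they then stand; what a row does not reach is not made up. Full scale, the value 1, is 150 mm for a shift and 45 degrees for a turn. A row lasts 1/10 s, in which the tool goes at most 50 mm and 8.59 degrees, less where a joint would pass 70% of its speed; a pose out of reach is approached as far as the arm can. A call with a number of a shift or a turn outside -1 to 1 is refused whole. A call with a gripper value outside its range is refused whole. The fingers move at their own pace and stop on an object; the grip force is fixed at half the most. Time passes only in rows, so rows that do not move let the fingers close. It gives the time, the measured TCP pose, the force, the opening and the grip force at its end, in the units of the state.
- ctrl.read_state(): the state, without advancing time (a new reading comes with each control period).
- ctrl.get_image(name): name is "scene" or "top"; returns a dict with "img" (384x512x3 uint8, red, green, blue), "fx", "fy", "cx", "cy" (pixels), "R" (3x3) and "t" (3): a world point X has camera coordinates R X + t. Camera axes: x right, y down, z forward; pixel columns grow to the right and rows downward; lengths in mm; the calibration is good to about 2 mm. A picture is of the moment at which its call begins. There is no depth.
- ctrl.finish_job(): hands the job in; it is judged then, once.
Trained networks look in a picture, given as the dict that the camera call returned (one of the last four; its "shot" number tells which), for a name from the list of things; names that differ only in an ending like _2 or _b are one class to them, and where a whole thing is asked for, a point or a joint stands for the part that bears it (a point fixed in the world has none). Each returns a list of dicts, best first, with "score" (0 to 1); they miss things now and then, are a little off and sometimes report something else, mostly with a low value. They report only what shows in the picture. A call takes as long as a camera call.
- ctrl.recognise(picture, thing): "centre" ([column, row] in pixels, amid what is visible of it).
The state is a dict: "clock": time; "qpos": joint angles; "qd": joint speeds; "tau": joint torques, N m; "eef_pos": TCP position; "tool_rot": TCP orientation; "force": force on the tool from outside, world axes, zero at the start; "torque": the same for the moment, N m; "width": finger opening in mm; "gripper_force": force on a finger pad.
Only numpy, scipy, OpenCV 4.12 (cv2) and the standard library are available. Lean on these libraries where they do the work, as an engineer would, in place of code of your own. Each camera call takes 0.05 s, during which the arm holds its last target. There are 200 camera calls.

## Task

Lift the spring clip on the inspection stage, slide the sample cassette flat between the guide rails until it is fully home against the end stop (which pushes in the stop's button), then lower the clip and press it down so that its sprung foot firmly holds the cassette. Feel for the stop and push gently, so as not to knock the stop back from its setting; the cassette is brittle, so do not press it hard on the stage or crush it under the clip. Leave the bottle, beaker and tip box where they are.

Things in the scene. Friction and masses are not known exactly. Their poses are not given: they have to be found in the camera images.
- stage: Inspection stage, fixed to the bench: dark base plate 200 x 110 x 12 mm with an aluminium bed, its flat top 40 mm above the bench. Origin at bench height; x = the way the cassette slides in (level), z up; plate from x -90 to +110 mm. Along y = 0 the bed is a tongue 24 mm wide from x -90 to +15 mm (open for fingers on both sides, 28 mm deep), then 74 mm wide.
- rail_mouth (a point): Point on the bed (40 mm above the bench) at stage x +20 mm, y 0, where the two parallel guide rails begin: 9 mm high, 39 mm apart, running on to stage x +65 mm. Before this point they flare outward over 11 mm. Axes as the stage's.
- stop_mid (a point): Centre of the end stop's travel: stage x +50 mm, y 0, 4.5 mm above the bed. The stop is a dark steel block 34 mm wide, 8 mm high, between the rails, its flat face towards the stage's -x. The face has been clamped up to 10 mm before or behind this point along x: its true place is not measured and must be felt (or seen).
- clip (a joint): Clip angle, rad: 0 = lowered, arm level; grows as it is lifted, limits -0.12 and 1.6. Starts lowered (0 to 0.1), so the cassette cannot enter. Stiff friction hinge: stays where it is left, takes 0.35 Nm (4 N at the roll) to turn either way. Pressing the lowered clip with 8 N down on the roll gives about 6 N at the foot; more than 13 N on the roll crushes the cassette.
- clip_foot_tip (a point): Lowest point of the clip's sprung foot, a 12 mm rubber ball under the arm 55 mm from the pivot, 3 mm above the bed at clip angle 0. It meets the top of a cassette on the bed at about 0.11 rad; lowering further loads its spring (1.2 N per mm), which bottoms hard after 6 mm, at about 0 rad.
- clip_pivot (a point): Pivot of the clip on the stage, at x +85 mm, y 0, 20 mm above the bed. The clip turns about the stage's y axis; its 12 mm wide steel arm runs from here to the stage's -x when lowered and swings up and over towards +x; raised, its top stands about 155 mm above the bench, so carry things past it higher.
- clip_roll (a point): Centre of the roll at the free end of the clip, a steel cylinder 14 mm across and 18 mm long, axis along the stage's y: pinch its two flat ends (a pinched roll drags as it turns in the fingers; press from above to judge the force). 85 mm from the pivot along the arm and 20 mm above it at angle 0 (40 mm above the bed). Moves and turns with the clip.
- stop_button (a joint): Black push button 6 mm across in the middle of the end stop's face, standing 5 mm proud: 0 = out, 0.005 m = pushed flush with the face (cassette home). Very light spring, at most 0.4 N.
- cassette_mid (a point): Centre of the loose sample cassette, a grey rigid plate 110 mm long (its x), 36 mm wide (its y), 9 mm thick (its z) with a glass window; 120 g. Lies flat on the bench. Either end may go in first.
- reagent_bottle: Amber bottle with cap, 60 mm across, 130 mm high, origin under its centre. Leave alone.
- beaker: Glass beaker, 68 mm across, 85 mm high, origin under its centre. Leave alone.
- tip_box: Pipette tip box, 122 x 82 x 59 mm, origin under its centre. Leave alone.
- end_stop (a joint): How far the end stop has been knocked back (towards the stage's +x) from where it was clamped, m; 0 at the start whatever its place. Its clamp holds against a push of up to 8 N; pushed harder it slips back and its setting is lost. A push of about 5 N is right.

How it is judged:
By the outcome, as a careful person would: the job done as asked, in the order asked, and still so for the second after the job is handed in, with the robot touching nothing.
It also fails if it takes over 72 s, if anything falls off the work surface, if the arm or the gripper's body presses on something with over 40 N, if the wrist force passes 120 N, or if a joint passes its speed limit or range.

## Working session

There is one attempt and no reset: what is moved stays moved. The work goes in short steps, Python scripts to look and compute and a tool call to move; the robot and the scene stay as the last step left them, time stands still between calls to the robot, and variables do not carry over. Pictures are saved under pics/ and viewed, at most 10 in all, crops included, and the job is handed in when it is done.

Besides the shell and the picture viewer there is one more tool, called after "Emit:" as a command line: name --argument value ..., lists and objects as JSON in quotes. step_arm: Moves the arm, as the interface text tells. Shift numbers are shares of 150 mm and turn numbers shares of 45 degrees, none past 1 either way. Its arguments: {"type":"object","properties":{"series":{"type":"array","items":{"type":"array","items":{"type":"array","items":{"type":"number","minimum":-1,"maximum":1}}}}},"required":["series"]}

```bash
mkdir -p pics; ls; cat > h.py <<'E'
from cell import ctrl
import numpy as np, cv2
def shot(n,f=None):
    p=ctrl.get_image(n)
    if f: cv2.imwrite('pics/'+f,p['img'][:,:,::-1])
    return p
def ray(p,uv,z):
    d=np.array([(uv[0]-p['cx'])/p['fx'],(uv[1]-p['cy'])/p['fy'],1.])
    R=np.array(p['R']);t=np.array(p['t']);c=-R.T@t;d=R.T@d
    return c+d*(z-c[2])/d[2]
def proj(p,X):
    q=np.array(p['R'])@np.array(X,float)+np.array(p['t']);return np.array([p['fx']*q[0]/q[2]+p['cx'],p['fy']*q[1]/q[2]+p['cy']])
E
python3 - <<'E'
from h import *
s=ctrl.read_state();print({k:np.round(v,3) for k,v in s.items()})
for n in('scene','top'):
    p=shot(n,n+'1.png');print(n,p['fx'],p['cx'],p['cy'],np.round(-np.array(p['R']).T@p['t']),np.round(p['R'],2).tolist())
    for k,z in(('stage',20),('clip',80),('clip_roll',80),('clip_pivot',60),('cassette_mid',9),('rail_mouth',40),('end_stop',48),('reagent_bottle',60),('beaker',40),('tip_box',59)):
        for r in ctrl.recognise(p,k)[:2]: print(k,r['centre'],round(r['score'],2),ray(p,r['centre'],z).round())
E
```

```text
pics
{'clock': np.float64(0.0), 'qpos': array([-1.194,  0.629,  0.038,  1.518, -0.027,  0.996, -0.02 ]), 'qd': array([-0.   , -0.   , -0.   , -0.001,  0.   , -0.001,  0.001]), 'tau': array([-1.0000e-03, -5.6339e+01,  1.2260e+00, -1.9345e+01,  1.1000e-02,
        1.0000e-02, -0.0000e+00]), 'eef_pos': array([278.218, 586.778, 230.395]), 'tool_rot': array([-3.14 ,  0.   ,  2.699]), 'force': array([-0.616,  0.028,  0.758]), 'torque': array([-0.02 ,  0.084,  0.01 ]), 'gripper_force': np.float64(0.0), 'width': np.float64(85.683)}
scene 447.0882798260948 260.1136766870354 190.02851857011393 [1253. -320. 1215.] [[0.46, 0.89, 0.01], [0.76, -0.39, -0.52], [-0.46, 0.25, -0.85]]
clip [284.8, 163.9] 0.48 [594. 126.  80.]
clip [280.3, 167.0] 0.17 [598. 108.  80.]
clip_roll [281.8, 163.0] 0.41 [587. 120.  80.]
clip_pivot [278.7, 168.0] 0.67 [587. 109.  60.]
cassette_mid [197.6, 210.4] 0.93 [ 584. -170.    9.]
rail_mouth [279.8, 166.3] 0.55 [572. 123.  40.]
end_stop [283.6, 161.5] 0.24 [566. 140.  48.]
reagent_bottle [272.9, 234.4] 0.96 [781. -15.  60.]
beaker [121.1, 240.1] 0.68 [ 591. -407.   40.]
tip_box [347.3, 125.0] 0.75 [538. 398.  59.]
top 478.69597904776606 255.6121831988557 198.76395279653138 [ 379.   15. 1279.] [[0.05, -1.0, 0.0], [-0.98, -0.05, -0.2], [0.2, 0.01, -0.98]]
stage [210.6, 231.1] 0.96 [547. 138.  20.]
clip [210.0, 215.7] 0.7 [579. 136.  80.]
clip_roll [211.2, 211.3] 0.57 [590. 134.  80.]
clip_pivot [211.1, 234.2] 0.67 [534. 132.  60.]
cassette_mid [329.8, 225.9] 0.91 [ 579. -179.    9.]
cassette_mid [423.5, 226.1] 0.58 [ 591. -430.    9.]
rail_mouth [209.7, 231.7] 0.96 [543. 138.  40.]
rail_mouth [208.8, 212.4] 0.68 [594. 144.  40.]
reagent_bottle [276.2, 148.2] 0.93 [773. -25.  60.]
reagent_bottle [208.6, 231.1] 0.55 [542. 139.  60.]
beaker [417.7, 225.3] 0.81 [ 588. -404.   40.]
tip_box [104.6, 235.4] 0.74 [517. 404.  59.]
```

```bash
python3 - <<'E'
import cv2,numpy as np
a=cv2.imread('pics/top1.png')[150:290,150:380]; b=cv2.imread('pics/scene1.png')[110:250,150:380]
a=cv2.resize(a,None,fx=2.1,fy=2.1,interpolation=2) if 0 else cv2.resize(a,(690,420)[:2],interpolation=2)
cv2.imwrite('pics/t1c.png',a)
cv2.imwrite('pics/s1c.png',cv2.resize(b,(690,420),interpolation=2))
E
```

```text
(no output)
```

View pics/t1c.png

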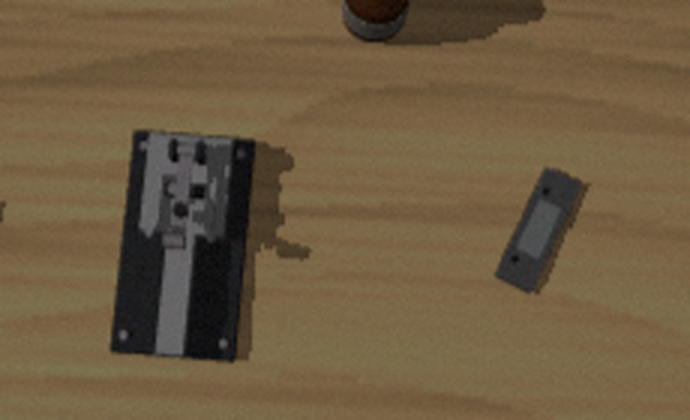

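View pics/s1c.png

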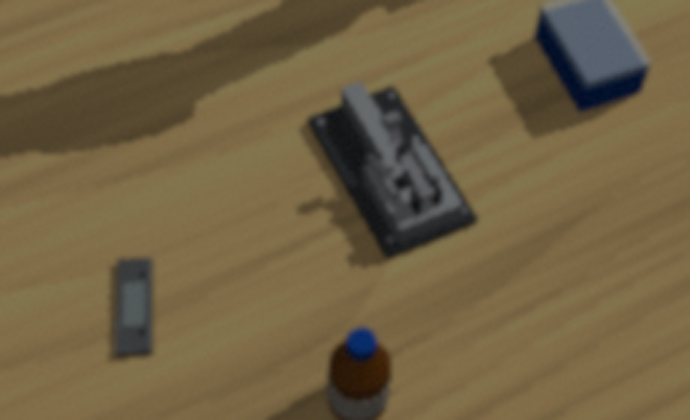

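Top view: the stage is at left (plate corners ≈(195,193), (235,197), (229,270), (187,267) full-frame), clip pivot at the far side, tongue towards the robot. The cassette is at ≈(330,226), tilted about 25° in the image. The scene view agrees, and the bottle stands apart at (273,234).

```bash
cat >> h.py <<'E'
from scipy.optimize import least_squares
def fit(obs,x0):  # obs: list of (pic, pts3 local (n,3), uv (n,2)); pose x,y,yaw
    def f(q):
        c,s=np.cos(q[2]),np.sin(q[2]);r=[]
        for p,P,uv in obs:
            for a,u in zip(P,uv): r+=list(proj(p,[q[0]+c*a[0]-s*a[1],q[1]+s*a[0]+c*a[1],a[2]])-u)
        return np.array(r)
    r=least_squares(f,x0);return r.x,np.abs(r.fun).round(1)
E
python3 - <<'E'
from h import *
T=shot('top');S=shot('scene')
t=lambda l:np.array(l)/3+[150,150]-.33
s=lambda l:np.array(l)/3+[150,110]-.33
# stage corners order: (+x,+y),(+x,-y),(-x,-y),(-x,+y)
P=[[110,55,12],[110,-55,12],[-90,-55,12],[-90,55,12]]
ot=(T,P,t([(135,130),(255,140),(236,361),(111,352)]))
os=(S,P,s([(476,219),(388,254),(310,121),(393,88)]))
for o in([ot],[os],[ot,os]): q,r=fit(o,[560,130,0]);print('stage',q.round(3),r)
Q=[[55,18,9],[55,-18,9],[-55,-18,9],[-55,18,9]]
ct=(T,Q,t([(546,168),(585,182),(534,292),(495,274)]))
cs=(S,Q,s([(152,355),(116,355),(120,260),(152,259)]))
for o in([ct],[cs],[ct,cs]): q,r=fit(o,[580,-175,-.4]);print('cas',q.round(3),r)
E
```

```text
stage [ 5.38943e+02  1.37583e+02 -2.70000e-02] [0.2 0.1 0.3 0.4 0.  0.4 0.1 0.1]
stage [ 5.43362e+02  1.35667e+02 -3.10000e-02] [1.1 0.4 0.3 1.3 1.3 1.  0.4 1. ]
stage [ 5.40362e+02  1.37054e+02 -2.90000e-02] [0.1 0.7 0.5 0.8 0.2 0.1 0.1 0.5 1.1 0.6 0.2 0.4 1.4 1.7 0.2 1.8]
cas [ 5.79290e+02 -1.78702e+02 -4.07000e-01] [0.4 0.8 0.4 0.3 0.3 0.2 0.4 0.2]
cas [ 5.84021e+02 -1.79342e+02 -4.24000e-01] [0.  0.4 0.1 0.1 0.4 0.2 0.5 0.1]
cas [ 5.81054e+02 -1.78958e+02 -4.14000e-01] [0.6 1.4 0.2 0.2 0.4 0.5 0.4 0.5 0.1 1.3 0.2 0.7 0.8 0.5 0.1 0.7]
```

Emit:
step_arm --series '[[[0, 0, -0.176, 0, 0, 0, 0], [0, 0, -0.176, 0, 0, 0, 0], [0, 0, -0.176, 0, 0, 0, 0], [0, 0, 0, 0, 0, 0, 0]]]'

```text
clock: 1.6
eef_pos: [278.6, 587.3, 231.3]
tool_rot: [3.141, -0.0, 3.114]
force: [-0.6, 0.2, -0.5]
width: 85.7
gripper_force: 0.0
```

```bash
cat >> h.py <<'E'
from scipy.spatial.transform import Rotation as Ro
ST=np.array([541,136.8,0]);SY=-0.029
def w(x,y,z): c,s=np.cos(SY),np.sin(SY);return ST+[c*x-s*y,s*x+c*y,z]
def inst(X): c,s=np.cos(SY),np.sin(SY);d=np.array(X)-ST;return np.array([c*d[0]+s*d[1],-s*d[0]+c*d[1],d[2]])
def go(X):
    s=ctrl.read_state();R=Ro.from_euler('xyz',s['tool_rot']).as_matrix()
    d=R.T@(np.array(X)-s['eef_pos']);print('t',round(float(s['clock']),2),'pos',s['eef_pos'].round(1),'instage',inst(s['eef_pos']).round(1),'rot',s['tool_rot'].round(3),'F',s['force'].round(1),'w',round(float(s['width']),1))
    print('tool shift mm',d.round(1),'frac',(d/150).round(4))
E
python3 -c "
from h import *
go(w(0,0,170))"
```

```text
t 1.6 pos [278.6 587.3 231.3] instage [-275.3  442.7  231.3] rot [ 3.141 -0.     3.114] F [-0.6  0.2 -0.5] w 85.7
tool shift mm [-274.9 -443.    61.1] frac [-1.8323 -2.9535  0.4074]
```

Emit:
step_arm --series '[[[0, 0, 0, -0.167, -0.269, 0, 0], [0, 0, 0, -0.167, -0.269, 0, 0], [0, 0, 0, -0.167, -0.269, 0, 0], [0, 0, 0, -0.167, -0.269, 0, 0], [0, 0, 0, -0.167, -0.269, 0, 0], [0, 0, 0, -0.167, -0.269, 0, 0], [0, 0, 0, -0.167, -0.269, 0, 0], [0, 0, 0, -0.167, -0.269, 0, 0], [0, 0, 0, -0.167, -0.269, 0, 0], [0, 0, 0, -0.167, -0.269, 0, 0], [0, 0, 0, -0.167, -0.269, 0.2, 0.5], [0, 0, 0, 0, 0, 0.2, 0.5]]]'

```text
clock: 2.8
eef_pos: [543.6, 132.6, 175.2]
tool_rot: [-3.138, 0.006, 3.099]
force: [-0.7, -0.1, -1.0]
width: 59.0
gripper_force: 0.0
```

```bash
python3 - <<'E'
from h import *
T=shot('top');S=shot('scene')
go(w(0,0,115))
out=[]
for n,p in(('t',T),('s',S)):
    print(n,'tcp px',proj(p,ctrl.read_state()['eef_pos']).round(1),'roll px',proj(p,w(0,0,80)).round(1))
    u=proj(p,w(0,0,100)).astype(int);im=p['img'][u[1]-50:u[1]+50,u[0]-50:u[0]+50,::-1]
    out.append(cv2.resize(im,(400,400),interpolation=2))
cv2.imwrite('pics/a.png',np.hstack(out))
E
```

```text
t 2.9 pos [536.7 138.  171.5] instage [ -4.3   1.1 171.5] rot [-3.139 -0.007  3.107] F [-0.9  0.6 -0.2] w 44.1
tool shift mm [-4.7 -0.9 56.4] frac [-0.0316 -0.0061  0.3762]
t tcp px [204.5 226.7] roll px [208.8 230.4]
s tcp px [280.8 130.8] roll px [279.6 150.3]
```

View pics/a.png

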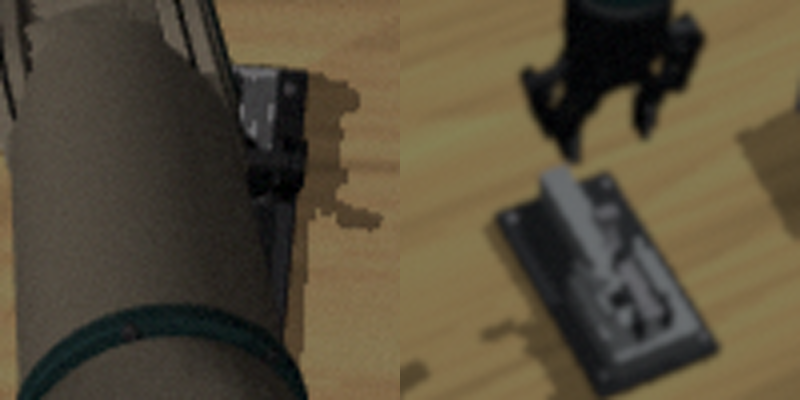

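Emit:
step_arm --series '[[[0, 0, 0, 0, 0, 0, 0.5], [0, 0, 0, 0, 0, 0.1, 0.5], [0, 0, 0, 0, 0, 0.15, 0.5], [0, 0, 0, 0, 0, 0.12, 0.5], [0, 0, 0, 0, 0, 0, 0.5], [0, 0, 0, 0, 0, 0, 0.5], [0, 0, 0, 0, 0, 0, 0.5]]]'

```text
clock: 3.6
eef_pos: [539.9, 141.5, 120.8]
tool_rot: [3.14, 0.003, 3.114]
force: [0.1, -0.2, 0.4]
width: 42.4
gripper_force: 0.0
```

```bash
python3 - <<'E'
from h import *
S=shot('scene')
go(w(0,0,66))
p=S
print('tcp px',proj(p,ctrl.read_state()['eef_pos']).round(1),'roll px',proj(p,w(0,0,80)).round(1))
im=p['img'][110:190,230:330,::-1]
cv2.imwrite('pics/b.png',cv2.resize(im,(750,600),interpolation=2))
E
```

```text
t 3.65 pos [539.8 141.2 120.7] instage [ -1.3   4.4 120.7] rot [3.141e+00 3.000e-03 3.114e+00] F [ 0.   0.3 -0.6] w 42.5
tool shift mm [-1.2 -4.4 54.7] frac [-0.0079 -0.0296  0.3647]
tcp px [281.3 141.6] roll px [279.6 150.3]
```

View pics/b.png

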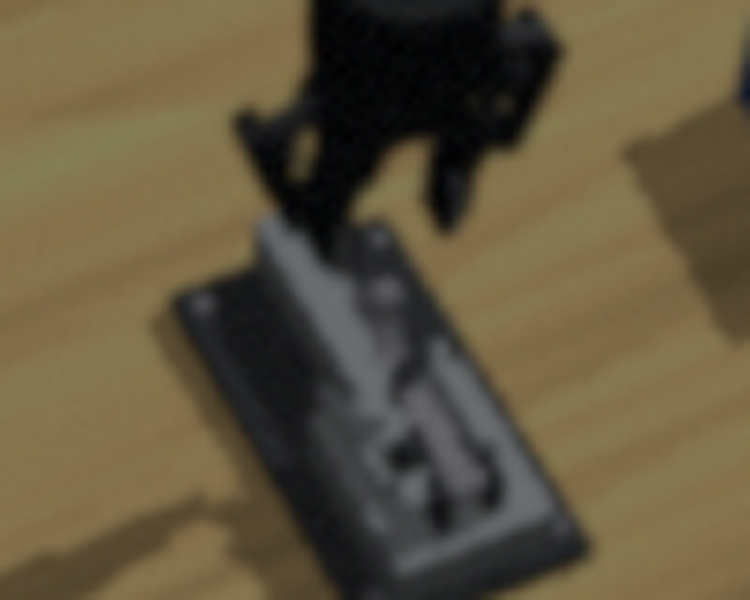

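```bash
python3 - <<'E'
from h import *
out=[]
for n,o in(('top',(180,185)),('scene',(245,130))):
    p=shot(n);im=cv2.imread(f'pics/{n}1.png')[o[1]:o[1]+90,o[0]:o[0]+66];k=6
    im=cv2.convertScaleAbs(cv2.resize(im,None,fx=k,fy=k,interpolation=2),alpha=1.6)
    def L(pts,c):
        q=[(proj(p,w(*a))-o+.5)*k for a in pts];cv2.polylines(im,[np.int32(q)],False,c,1)
    L([(110,55,12),(110,-55,12),(-90,-55,12),(-90,55,12),(110,55,12)],(0,255,0))
    L([(15,12,40),(-90,12,40),(-90,-12,40),(15,-12,40)],(0,255,255))
    L([(8,9,83),(-6,9,83),(-6,-9,83),(8,-9,83),(8,9,83)],(0,0,255))
    L([(9,37,40),(110,37,40),(110,-37,40),(9,-37,40)],(255,0,255))
    out.append(im)
cv2.imwrite('pics/c.png',np.hstack(out))
E
```

```text
(no output)
```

View pics/c.png

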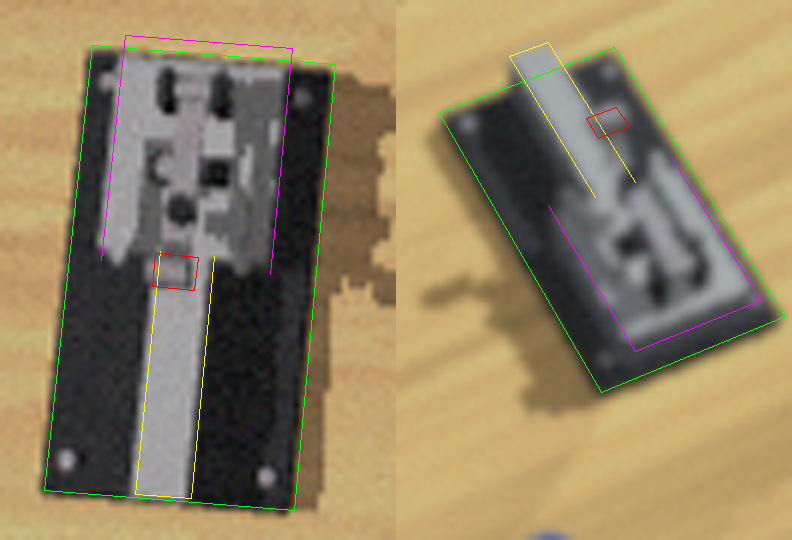

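Emit:
step_arm --series '[[[0, 0, 0, -0.016, -0.025, 0.1, 0.5], [0, 0, 0, 0, 0, 0.12, 0.5], [0, 0, 0, 0, 0, 0.12, 0.5], [0, 0, 0, 0, 0, 0, 0.5], [0, 0, 0, 0, 0, 0, 0.5], [0, 0, 0, 0, 0, 0, 0.5]]]'

```text
clock: 4.35
eef_pos: [541.9, 136.8, 69.1]
tool_rot: [3.141, 0.002, 3.113]
force: [0.2, -0.2, 0.6]
width: 42.6
gripper_force: 0.0
```

Emit:
step_arm --series '[[[0, 0, 0, 0, 0, 0, 1], [0, 0, 0, 0, 0, 0, 1], [0, 0, 0, 0, 0, 0, 1], [0, 0, 0, 0, 0, 0, 1], [0, 0, 0, 0, 0, 0, 1]]]'

```text
clock: 4.85
eef_pos: [541.6, 138.6, 68.8]
tool_rot: [3.139, 0.002, 3.115]
force: [-1.0, 6.3, 4.8]
width: 16.4
gripper_force: 58.5
```

Emit:
step_arm --series '[[[0, 0, 0, -0.023, 0, -0.066, 1], [0, 0, 0, -0.031, 0, -0.063, 1], [0, 0, 0, -0.038, 0, -0.058, 1], [0, 0, 0, -0.045, 0, -0.053, 1], [0, 0, 0, -0.051, 0, -0.048, 1], [0, 0, 0, 0, 0, 0, 1]]]'

```text
clock: 5.45
eef_pos: [568.2, 137.8, 110.4]
tool_rot: [3.14, -0.003, 3.115]
force: [0.2, 5.3, -2.8]
width: 16.5
gripper_force: 59.8
```

Emit:
step_arm --series '[[[0, 0, 0, -0.056, 0, -0.041, 1], [0, 0, 0, -0.061, 0, -0.034, 1], [0, 0, 0, -0.065, 0, -0.027, 1], [0, 0, 0, -0.067, 0, -0.019, 1], [0, 0, 0, -0.069, 0, -0.01, 1], [0, 0, 0, -0.07, 0, -0.002, 1], [0, 0, 0, -0.06, 0, 0.005, 1], [0, 0, 0, 0, 0, 0, 1]]]'

```text
clock: 6.25
eef_pos: [634.3, 135.8, 130.0]
tool_rot: [3.14, -0.005, 3.115]
force: [-2.7, 4.6, 2.9]
width: 16.0
gripper_force: 58.4
```

```bash
sed -i 's/ST=np.array(\[541,136.8,0\])/ST=np.array([541,138.7,0])/' h.py; python3 -c "
from h import *
go(w(0,0,115))"
```

```text
t 6.25 pos [634.3 135.8 130. ] instage [ 93.4  -0.2 130. ] rot [ 3.14  -0.005  3.115] F [-2.7  4.6  2.9] w 16.0
tool shift mm [93.3  0.3 15.5] frac [0.622  0.0023 0.1034]
```

Emit:
step_arm --series '[[[0, 0, 0, 0, 0, 0, 0.5], [0, 0, 0, 0, 0, 0, 0.5], [0, 0, 0, 0, 0, 0, 0.5], [0, 0, 0, 0, 0, -0.1, 0.5], [0, 0, 0, 0, 0, -0.2, 0.5], [0, 0, 0, 0, 0, -0.15, 0.5], [0, 0, 0.164, 0, 0, 0, 0.5], [0, 0, 0.164, 0, 0, 0, 0.5], [0, 0, 0.164, 0, 0, 0, 0.5], [0, 0, 0, 0, 0, 0, 0.5]]]'

```text
clock: 7.25
eef_pos: [636.8, 133.8, 199.3]
tool_rot: [3.141, 0.001, 2.727]
force: [0.1, -0.3, -0.3]
width: 42.7
gripper_force: 0.0
```

```bash
python3 -c "
from h import *
go([567,-172,80])"
```

```text
t 7.25 pos [636.8 133.8 199.3] instage [ 95.9  -2.1 199.3] rot [3.141e+00 1.000e-03 2.727e+00] F [ 0.1 -0.3 -0.3] w 42.7
tool shift mm [ -59.2 -308.   119.3] frac [-0.3949 -2.0535  0.7951]
```

Emit:
step_arm --series '[[[0, 0, 0, -0.05, -0.257, 0, 0.4], [0, 0, 0, -0.05, -0.257, 0, 0.4], [0, 0, 0, -0.05, -0.257, 0, 0.4], [0, 0, 0, -0.049, -0.257, 0, 0.4], [0, 0, 0, -0.049, -0.257, 0, 0.4], [0, 0, 0, -0.049, -0.257, 0.1, 0.4], [0, 0, 0, -0.049, -0.256, 0.15, 0.4], [0, 0, 0, -0.049, -0.256, 0.15, 0.4], [0, 0, 0, 0, 0, 0.2, 0.4], [0, 0, 0, 0, 0, 0.2, 0.4], [0, 0, 0, 0, 0, 0, 0.4], [0, 0, 0, 0, 0, 0, 0.4]]]'

```text
clock: 8.45
eef_pos: [566.9, -171.9, 78.6]
tool_rot: [3.141, -0.0, 2.729]
force: [0.3, -0.0, -0.1]
width: 50.8
gripper_force: 0.0
```

```bash
python3 - <<'E'
from h import *
S=shot('scene');T=shot('top')
go([567,-172,30])
out=[]
for n,p in(('s',S),('t',T)):
    k=5 if n=='s' else 5
    u=proj(p,[575,-177,20]).astype(int)-[40,50];im=p['img'][u[1]:u[1]+100,u[0]:u[0]+80,::-1]
    im=cv2.convertScaleAbs(cv2.resize(im,None,fx=k,fy=k,interpolation=2),alpha=1.5)
    c,s=np.cos(-.414),np.sin(-.414)
    q=[(proj(p,[581+c*a-s*b,-178.5+s*a+c*b,9])-u+.5)*k for a,b in((55,18),(55,-18),(-55,-18),(-55,18),(55,18))]
    cv2.polylines(im,[np.int32(q)],False,(0,255,0),1)
    e=ctrl.read_state()['eef_pos'];cv2.circle(im,tuple(map(int,(proj(p,e)-u+.5)*k)),3,(0,0,255),-1)
    out.append(im)
cv2.imwrite('pics/d.png',np.hstack(out))
E
```

```text
t 8.55 pos [ 568.1 -172.    79.8] instage [  36.1 -309.8   79.8] rot [3.141e+00 3.000e-03 2.729e+00] F [0.  0.9 0.3] w 51.2
tool shift mm [ 1.1 -0.4 49.8] frac [ 0.0076 -0.0029  0.332 ]
```

View pics/d.png

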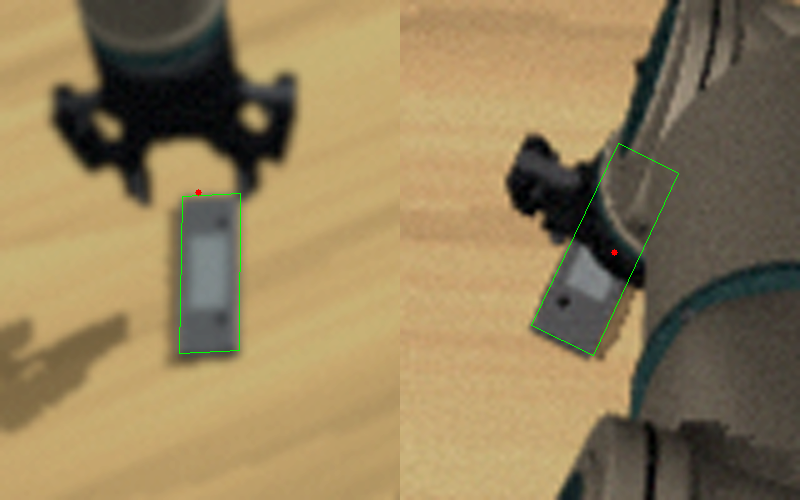

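Emit:
step_arm --series '[[[0, 0, 0, 0, 0, 0.2, 0.45], [0, 0, 0, 0, 0, 0.2, 0.45], [0, 0, 0, 0, 0, 0.08, 0.45], [0, 0, 0, 0, 0, 0.02, 0.45], [0, 0, 0, 0, 0, 0, 0.45], [0, 0, 0, 0, 0, 0, 0.45]]]'

```text
clock: 9.15
eef_pos: [567.8, -172.2, 4.5]
tool_rot: [3.141, 0.003, 2.727]
force: [0.0, -0.0, -0.4]
width: 46.7
gripper_force: 0.0
```

Emit:
step_arm --series '[[[0, 0, 0, 0, 0, 0.007, 0.45], [0, 0, 0, 0, 0, 0.007, 0.45], [0, 0, 0, 0, 0, 0, 0.45], [0, 0, 0, 0, 0, 0, 0.45]]]'

```text
clock: 9.55
eef_pos: [566.7, -172.0, 1.0]
tool_rot: [3.142, 0.0, 2.727]
force: [0.1, 0.5, 0.0]
width: 46.7
gripper_force: 0.0
```

Emit:
step_arm --series '[[[0, 0, 0, 0, 0, 0.007, 0.45], [0, 0, 0, 0, 0, 0.007, 0.45], [0, 0, 0, 0, 0, 0, 0.45]]]'

```text
clock: 9.85
eef_pos: [566.4, -171.9, -1.5]
tool_rot: [-3.142, -0.0, 2.727]
force: [-0.0, -0.7, -0.1]
width: 47.0
gripper_force: 0.0
```

Emit:
step_arm --series '[[[0, 0, 0, 0, 0, 0.007, 0.45], [0, 0, 0, 0, 0, 0, 0.45]]]'

```text
clock: 10.05
eef_pos: [566.6, -172.0, -2.3]
tool_rot: [-3.142, -0.0, 2.727]
force: [1.1, 0.0, 0.0]
width: 47.2
gripper_force: 0.0
```

Emit:
step_arm --series '[[[0, 0, 0, 0, 0, 0.007, 0.45], [0, 0, 0, 0, 0, 0, 0.45]]]'

```text
clock: 10.25
eef_pos: [566.6, -172.0, -2.4]
tool_rot: [3.142, 0.0, 2.727]
force: [-1.6, 0.6, 8.6]
width: 46.9
gripper_force: 3.9
```

Emit:
step_arm --series '[[[0, 0, 0, 0, 0, -0.02, 0.45], [0, 0, 0, 0, 0, 0, 0.45], [0, 0, 0, 0, 0, 0, 1], [0, 0, 0, 0, 0, 0, 1], [0, 0, 0, 0, 0, 0, 1], [0, 0, 0, 0, 0, 0, 1], [0, 0, 0, 0, 0, 0, 1]]]'

```text
clock: 10.95
eef_pos: [566.7, -172.0, 0.0]
tool_rot: [-3.142, 0.0, 2.727]
force: [-0.4, 0.3, 5.8]
width: 34.0
gripper_force: 60.1
```

Emit:
step_arm --series '[[[0, 0, 0, 0, 0, -0.05, 1], [0, 0, 0, 0, 0, -0.2, 1], [0, 0, 0, 0, 0, -0.25, 1], [0, 0, 0, 0, 0, -0.2, 1], [0, 0, -0.164, 0, 0, 0, 1], [0, 0, -0.164, 0, 0, 0, 1], [0, 0, -0.164, 0, 0, 0, 1], [0, 0, 0, 0, 0, 0, 1], [0, 0, 0, 0, 0, 0, 1]]]'

```text
clock: 11.85
eef_pos: [566.3, -172.0, 104.6]
tool_rot: [3.141, -0.0, 3.11]
force: [-0.4, 1.1, -0.9]
width: 34.2
gripper_force: 60.2
```

```bash
python3 -c "
from h import *
go(w(-80,0,60))"
```

```text
t 11.85 pos [ 566.3 -172.   104.6] instage [  34.3 -309.9  104.6] rot [ 3.141 -0.     3.11 ] F [-0.4  1.1 -0.9] w 34.2
tool shift mm [115.1 309.6  44.7] frac [0.7671 2.0639 0.2981]
```

Emit:
step_arm --series '[[[0, 0, 0, 0.096, 0.258, 0, 1], [0, 0, 0, 0.096, 0.258, 0, 1], [0, 0, 0, 0.096, 0.258, 0, 1], [0, 0, 0, 0.096, 0.258, 0, 1], [0, 0, 0, 0.096, 0.258, 0, 1], [0, 0, 0, 0.096, 0.258, 0, 1], [0, 0, 0, 0.096, 0.258, 0, 1], [0, 0, 0, 0.096, 0.258, 0, 1], [0, 0, 0, 0, 0, 0.15, 1], [0, 0, 0, 0, 0, 0.1, 1], [0, 0, 0, 0, 0, 0, 1], [0, 0, 0, 0, 0, 0, 1]]]'

```text
clock: 13.05
eef_pos: [460.2, 140.6, 67.3]
tool_rot: [-3.141, -0.0, 3.112]
force: [-0.2, 0.9, -1.6]
width: 33.9
gripper_force: 60.2
```

```bash
python3 - <<'E'
from h import *
S=shot('scene');T=shot('top')
go(w(-80,0,41))
out=[]
for n,p in(('s',S),('t',T)):
    k=5
    u=proj(p,w(0,0,50)).astype(int)-[40,50];im=p['img'][u[1]:u[1]+100,u[0]:u[0]+80,::-1]
    im=cv2.convertScaleAbs(cv2.resize(im,None,fx=k,fy=k,interpolation=2),alpha=1.6)
    def L(pts,c):
        q=[(proj(p,w(*a))-u+.5)*k for a in pts];cv2.polylines(im,[np.int32(q)],False,c,1)
    L([(20,19.5,49),(65,19.5,49)],(0,255,0));L([(20,-19.5,49),(65,-19.5,49)],(0,255,0))
    e=inst(ctrl.read_state()['eef_pos']);z=e[2]+9
    x,y=e[0]+15,e[1]
    L([(x-55,y+18,z),(x+55,y+18,z),(x+55,y-18,z),(x-55,y-18,z)],(0,0,255))
    out.append(im)
cv2.imwrite('pics/e.png',np.hstack(out))
E
```

```text
t 13.15 pos [460.9 140.6  67.9] instage [-80.2  -0.4  67.9] rot [3.141e+00 1.000e-03 3.112e+00] F [ 0.3  0.8 -1.5] w 34.2
tool shift mm [-0.1  0.4 26.9] frac [-0.0009  0.0028  0.179 ]
```

View pics/e.png

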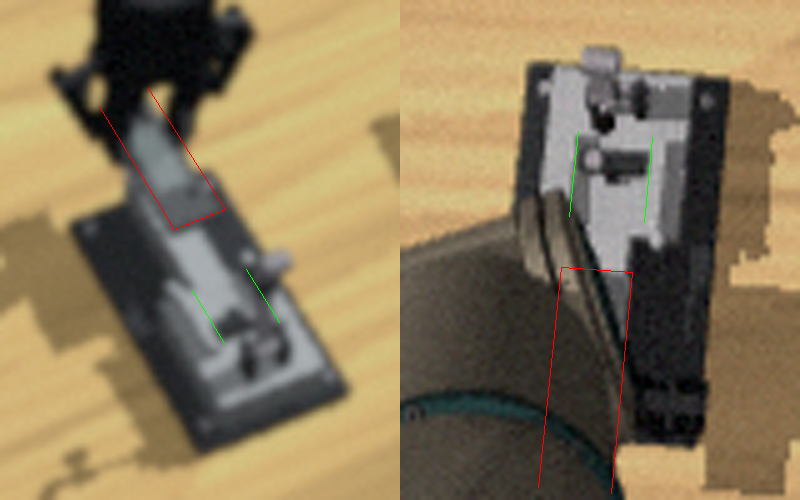

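Emit:
step_arm --series '[[[0, 0, 0, 0, 0, 0.1, 1], [0, 0, 0, 0, 0, 0.06, 1], [0, 0, 0, 0, 0, 0, 1], [0, 0, 0, 0, 0, 0, 1], [0, 0, 0, 0, 0, 0, 1]]]'

```text
clock: 13.65
eef_pos: [460.5, 140.8, 43.6]
tool_rot: [3.141, 0.001, 3.113]
force: [-0.2, -0.5, -0.6]
width: 34.2
gripper_force: 60.2
```

Emit:
step_arm --series '[[[0, 0, 0, 0, 0, 0.007, 1], [0, 0, 0, 0, 0, 0, 1], [0, 0, 0, 0, 0, 0, 1]]]'

```text
clock: 13.95
eef_pos: [460.2, 140.8, 42.3]
tool_rot: [3.141, 0.0, 3.113]
force: [0.1, 0.4, -0.6]
width: 34.1
gripper_force: 60.2
```

Emit:
step_arm --series '[[[0, 0, 0, 0, 0, 0.006, 1], [0, 0, 0, 0, 0, 0, 1], [0, 0, 0, 0, 0, 0, 1]]]'

```text
clock: 14.25
eef_pos: [460.1, 140.8, 41.2]
tool_rot: [-3.142, -0.0, 3.113]
force: [-0.5, -0.8, -1.3]
width: 33.9
gripper_force: 60.2
```

Emit:
step_arm --series '[[[0, 0, 0, 0, 0, 0.004, 1], [0, 0, 0, 0, 0, 0, 1], [0, 0, 0, 0, 0, 0, 1]]]'

```text
clock: 14.55
eef_pos: [460.1, 140.8, 40.6]
tool_rot: [3.142, -0.0, 3.113]
force: [0.8, -0.1, -1.0]
width: 34.0
gripper_force: 60.2
```

Emit:
step_arm --series '[[[0, 0, 0, 0, 0, 0.004, 1], [0, 0, 0, 0, 0, 0, 1], [0, 0, 0, 0, 0, 0, 1]]]'

```text
clock: 14.85
eef_pos: [460.2, 140.8, 40.0]
tool_rot: [3.142, 0.0, 3.113]
force: [-0.4, -0.3, -0.9]
width: 33.8
gripper_force: 60.3
```

Emit:
step_arm --series '[[[0, 0, 0, 0, 0, 0.004, 1], [0, 0, 0, 0, 0, 0, 1], [0, 0, 0, 0, 0, 0, 1]]]'

```text
clock: 15.15
eef_pos: [460.2, 140.8, 40.0]
tool_rot: [3.141, 0.0, 3.113]
force: [-1.2, 0.3, 5.3]
width: 34.1
gripper_force: 61.0
```

Emit:
step_arm --series '[[[0, 0, 0, 0, 0, 0.004, 1], [0, 0, 0, 0, 0, 0, 1], [0, 0, 0, 0, 0, 0, 1]]]'

```text
clock: 15.45
eef_pos: [460.2, 140.8, 39.9]
tool_rot: [3.141, 0.001, 3.113]
force: [-2.2, -1.7, 12.1]
width: 34.0
gripper_force: 61.8
```

Emit:
step_arm --series '[[[0, 0, 0, 0, 0, -0.007, 1], [0, 0, 0, 0, 0, 0, 1], [0, 0, 0, -0.03, 0, 0, 1], [0, 0, 0, -0.03, 0, 0, 1], [0, 0, 0, -0.03, 0, 0, 1], [0, 0, 0, -0.03, 0, 0, 1], [0, 0, 0, 0, 0, 0, 1]]]'

```text
clock: 16.15
eef_pos: [473.1, 139.9, 39.9]
tool_rot: [-3.139, -0.01, 3.115]
force: [-9.9, 0.4, 14.9]
width: 34.2
gripper_force: 62.0
```

Emit:
step_arm --series '[[[0, 0, 0, -0.03, 0, 0, 1], [0, 0, 0, -0.03, 0, 0, 1], [0, 0, 0, 0, 0, 0, 1]]]'

```text
clock: 16.45
eef_pos: [482.1, 139.6, 39.9]
tool_rot: [-3.139, -0.01, 3.115]
force: [-10.2, 0.1, 14.3]
width: 34.0
gripper_force: 62.0
```

Emit:
step_arm --series '[[[0, 0, 0, -0.03, 0, 0, 1], [0, 0, 0, -0.03, 0, 0, 1], [0, 0, 0, 0, 0, 0, 1]]]'

```text
clock: 16.75
eef_pos: [491.3, 139.4, 40.0]
tool_rot: [-3.14, -0.009, 3.114]
force: [-11.6, 0.6, 14.9]
width: 34.2
gripper_force: 61.9
```

Emit:
step_arm --series '[[[0, 0, 0, 0, 0, -0.008, 1], [0, 0, 0, 0, 0, 0, 1], [0, 0, 0, 0, 0, 0, 1], [0, 0, 0, 0, 0, 0, 1]]]'

```text
clock: 17.15
eef_pos: [496.5, 139.7, 40.9]
tool_rot: [-3.142, 0.0, 3.113]
force: [1.0, -0.6, -1.9]
width: 34.4
gripper_force: 60.2
```

Emit:
step_arm --series '[[[0, 0, 0, -0.02, 0, 0.003, 1], [0, 0, 0, -0.02, 0, 0, 1], [0, 0, 0, -0.02, 0, 0, 1], [0, 0, 0, 0, 0, 0, 1], [0, 0, 0, 0, 0, 0, 1]]]'

```text
clock: 17.65
eef_pos: [505.2, 139.5, 40.6]
tool_rot: [3.142, -0.0, 3.113]
force: [-0.2, -0.1, -0.4]
width: 34.0
gripper_force: 60.2
```

Emit:
step_arm --series '[[[0, 0, 0, -0.01, 0, 0, 1], [0, 0, 0, 0, 0, 0, 1], [0, 0, 0, 0, 0, 0, 1]]]'

```text
clock: 17.95
eef_pos: [506.6, 139.5, 40.6]
tool_rot: [3.142, -0.0, 3.113]
force: [-0.4, -0.3, -0.9]
width: 34.2
gripper_force: 60.2
```

Emit:
step_arm --series '[[[0, 0, 0, -0.01, 0, 0, 1], [0, 0, 0, 0, 0, 0, 1], [0, 0, 0, 0, 0, 0, 1]]]'

```text
clock: 18.25
eef_pos: [508.2, 139.4, 40.7]
tool_rot: [3.142, 0.0, 3.113]
force: [-0.7, 0.9, -1.6]
width: 34.3
gripper_force: 60.2
```

Emit:
step_arm --series '[[[0, 0, 0, -0.008, 0, 0, 1], [0, 0, 0, 0, 0, 0, 1], [0, 0, 0, 0, 0, 0, 1]]]'

```text
clock: 18.55
eef_pos: [509.4, 139.4, 40.7]
tool_rot: [3.142, 0.0, 3.113]
force: [-0.2, 0.8, -0.6]
width: 34.3
gripper_force: 60.2
```

Emit:
step_arm --series '[[[0, 0, 0, -0.01, 0, 0, 1], [0, 0, 0, 0, 0, 0, 1], [0, 0, 0, 0, 0, 0, 1]]]'

```text
clock: 18.85
eef_pos: [510.9, 139.3, 40.6]
tool_rot: [3.142, 0.0, 3.113]
force: [0.2, -0.4, -0.7]
width: 34.0
gripper_force: 60.2
```

Emit:
step_arm --series '[[[0, 0, 0, -0.008, 0, 0, 1], [0, 0, 0, 0, 0, 0, 1], [0, 0, 0, 0, 0, 0, 1]]]'

```text
clock: 19.15
eef_pos: [512.1, 139.3, 40.6]
tool_rot: [3.142, -0.0, 3.113]
force: [0.5, -0.5, -0.9]
width: 34.0
gripper_force: 60.2
```

Emit:
step_arm --series '[[[0, 0, 0, -0.01, 0, 0, 1], [0, 0, 0, 0, 0, 0, 1], [0, 0, 0, 0, 0, 0, 1]]]'

```text
clock: 19.45
eef_pos: [513.6, 139.3, 40.6]
tool_rot: [3.142, -0.0, 3.113]
force: [0.4, -0.5, -0.8]
width: 34.3
gripper_force: 60.2
```

Emit:
step_arm --series '[[[0, 0, 0, -0.008, 0, 0, 1], [0, 0, 0, 0, 0, 0, 1], [0, 0, 0, 0, 0, 0, 1]]]'

```text
clock: 19.75
eef_pos: [514.7, 139.3, 40.6]
tool_rot: [3.142, -0.0, 3.113]
force: [0.9, -0.2, -0.7]
width: 33.9
gripper_force: 60.2
```

Emit:
step_arm --series '[[[0, 0, 0, -0.01, 0, 0, 1], [0, 0, 0, 0, 0, 0, 1], [0, 0, 0, 0, 0, 0, 1]]]'

```text
clock: 20.05
eef_pos: [516.2, 139.2, 40.6]
tool_rot: [3.142, -0.0, 3.113]
force: [-0.3, 0.6, -1.0]
width: 33.6
gripper_force: 60.2
```

Emit:
step_arm --series '[[[0, 0, 0, -0.008, 0, 0, 1], [0, 0, 0, 0, 0, 0, 1], [0, 0, 0, 0, 0, 0, 1]]]'

```text
clock: 20.35
eef_pos: [517.0, 139.2, 40.6]
tool_rot: [-3.141, -0.001, 3.114]
force: [-1.6, 0.2, -0.4]
width: 34.2
gripper_force: 60.3
```

Emit:
step_arm --series '[[[0, 0, 0, -0.004, 0, 0, 1], [0, 0, 0, 0, 0, 0, 1], [0, 0, 0, 0, 0, 0, 1], [0, 0, 0, 0, 0, 0, 1]]]'

```text
clock: 20.75
eef_pos: [517.1, 139.1, 40.5]
tool_rot: [-3.141, -0.002, 3.114]
force: [-4.5, 0.4, -1.1]
width: 34.0
gripper_force: 60.3
```

Emit:
step_arm --series '[[[0, 0, 0, 0, 0, 0.003, 1], [0, 0, 0, 0, 0, 0, 1], [0, 0, 0, 0, 0, 0, 1]]]'

```text
clock: 21.05
eef_pos: [517.1, 139.1, 40.1]
tool_rot: [-3.141, -0.002, 3.114]
force: [-4.7, 0.7, 1.3]
width: 34.4
gripper_force: 60.5
```

Emit:
step_arm --series '[[[0, 0, 0, 0, 0, 0, 0.45], [0, 0, 0, 0, 0, 0, 0.45], [0, 0, 0, 0, 0, 0, 0.45], [0, 0, 0, 0, 0, 0, 0.45], [0, 0, 0, 0, 0, -0.05, 0.45], [0, 0, 0, 0, 0, -0.2, 0.45], [0, 0, 0, 0, 0, -0.3, 0.45], [0, 0, 0, 0, 0, -0.3, 0.45], [0, 0, 0, 0, 0, -0.1, 0.45], [0, 0, 0, 0, 0, 0, 0.45], [0, 0, 0, 0, 0, 0, 0.45]]]'

```text
clock: 22.15
eef_pos: [517.8, 139.0, 182.8]
tool_rot: [3.142, 0.0, 3.113]
force: [0.3, 0.5, -0.2]
width: 46.6
gripper_force: 0.0
```

```bash
python3 - <<'E'
from h import *
S=shot('scene');T=shot('top')
go(w(93.4,-0.2,165))
out=[]
for n,p in(('s',S),('t',T)):
    k=5
    u=proj(p,w(20,0,50)).astype(int)-[40,50];im=p['img'][u[1]:u[1]+100,u[0]:u[0]+80,::-1]
    im=cv2.convertScaleAbs(cv2.resize(im,None,fx=k,fy=k,interpolation=2),alpha=1.6)
    def L(pts,c):
        q=[(proj(p,w(*a))-u+.5)*k for a in pts];cv2.polylines(im,[np.int32(q)],False,c,1)
    L([(-64,18,49),(46,18,49),(46,-18,49),(-64,-18,49),(-64,18,49)],(0,0,255))
    out.append(im)
cv2.imwrite('pics/f.png',np.hstack(out))
E
```

```text
t 22.25 pos [517.1 138.8 181.5] instage [-23.9  -0.6 181.5] rot [-3.141e+00 -2.000e-03  3.113e+00] F [ 0.2 -0.4  0.2] w 47.1
tool shift mm [-117.4    0.3   16.2] frac [-0.7825  0.0018  0.108 ]
```

View pics/f.png

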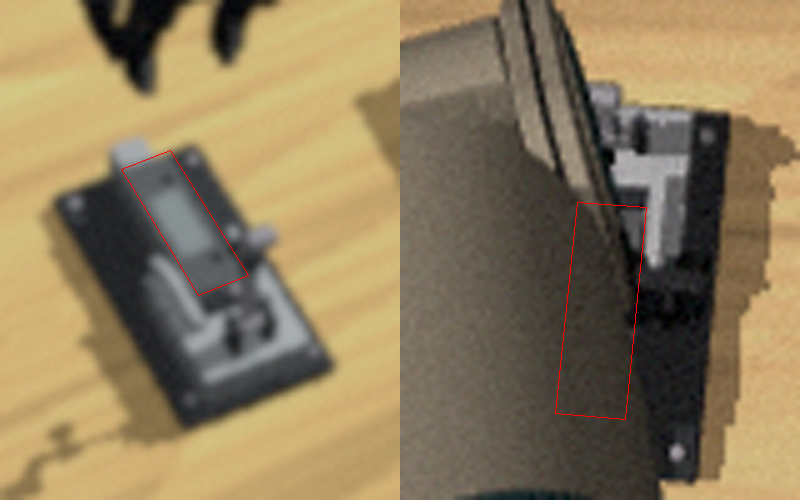

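Emit:
step_arm --series '[[[0, 0, 0, -0.26, 0, 0, 0.45], [0, 0, 0, -0.26, 0, 0, 0.45], [0, 0, 0, -0.262, 0.002, 0, 0.45], [0, 0, 0, 0, 0, 0.15, 0.45], [0, 0, 0, 0, 0, 0.2, 0.45], [0, 0, 0, 0, 0, 0, 0.45], [0, 0, 0, 0, 0, 0, 0.45], [0, 0, 0, 0, 0, 0, 0.45]]]'

```text
clock: 23.05
eef_pos: [635.8, 136.3, 131.0]
tool_rot: [3.141, 0.001, 3.114]
force: [-0.2, 0.5, -0.3]
width: 47.1
gripper_force: 0.0
```

Emit:
step_arm --series '[[[0, 0, 0, 0, 0, 0, 1], [0, 0, 0, 0, 0, 0, 1], [0, 0, 0, 0, 0, 0, 1], [0, 0, 0, 0, 0, 0, 1], [0, 0, 0, 0, 0, 0, 1]]]'

```text
clock: 23.55
eef_pos: [635.9, 136.0, 131.6]
tool_rot: [3.141, 0.002, 3.113]
force: [-1.1, -1.5, 6.2]
width: 15.5
gripper_force: 58.3
```

```bash
python3 - <<'E'
from h import *
go(w(93.4,-0.2,130))
ph=np.arange(1.667,.4,-.12)  # arc rows down
print(ph[-1]-.231)
print(np.c_[ph[1:],-.582*(np.cos(ph[:-1])-np.cos(ph[1:])),.582*(np.sin(ph[:-1])-np.sin(ph[1:]))].round(3))
E
```

```text
t 23.55 pos [635.9 136.  131.6] instage [ 95.    0.  131.6] rot [3.141e+00 2.000e-03 3.113e+00] F [-1.1 -1.5  6.2] w 15.5
tool shift mm [ 1.6 -0.2  1.6] frac [ 0.0105 -0.0014  0.0107]
0.23600000000000118
[[ 1.547  0.07  -0.003]
 [ 1.427  0.07   0.006]
 [ 1.307  0.068  0.014]
 [ 1.187  0.066  0.022]
 [ 1.067  0.063  0.03 ]
 [ 0.947  0.059  0.037]
 [ 0.827  0.054  0.044]
 [ 0.707  0.048  0.05 ]
 [ 0.587  0.042  0.056]
 [ 0.467  0.035  0.06 ]]
```

Emit:
step_arm --series '[[[0, 0, 0, 0.07, 0, -0.003, 1], [0, 0, 0, 0.07, 0, 0.006, 1], [0, 0, 0, 0.068, 0, 0.014, 1], [0, 0, 0, 0.066, 0, 0.022, 1], [0, 0, 0, 0.063, 0, 0.03, 1], [0, 0, 0, 0.059, 0, 0.037, 1], [0, 0, 0, 0.054, 0, 0.044, 1], [0, 0, 0, 0.048, 0, 0.05, 1], [0, 0, 0, 0, 0, 0, 1]]]'

```text
clock: 24.45
eef_pos: [552.6, 138.3, 101.2]
tool_rot: [-3.139, -0.013, 3.119]
force: [-18.7, -0.5, 21.3]
width: 15.5
gripper_force: 100.9
```

```bash
python3 - <<'E'
from h import *
go(w(85-87.3*np.cos(.5),0,0))
E
```

```text
t 24.45 pos [552.6 138.3 101.2] instage [ 1.160e+01 -1.000e-01  1.012e+02] rot [-3.139 -0.013  3.119] F [-18.7  -0.5  21.3] w 15.5
tool shift mm [  1.9   0.4 101.2] frac [0.0124 0.0028 0.6749]
```

```bash
python3 - <<'E'
from h import *
S=shot('scene','g1.png')
E
```

Emit:
step_arm --series '[[[0, 0, 0, 0.03, 0, -0.01, 1], [0, 0, 0, 0.03, 0, -0.01, 1], [0, 0, 0, 0, 0, 0, 1]]]'

```text
clock: 24.8
eef_pos: [554.3, 138.3, 103.4]
tool_rot: [-3.142, 0.006, 3.116]
force: [5.2, -0.5, -4.4]
width: 15.0
gripper_force: 96.3
```

Emit:
step_arm --series '[[[0, 0, 0, 0, 0, 0, 0.45], [0, 0, 0, 0, 0, 0, 0.45], [0, 0, 0, 0, 0, 0, 0.45], [0, 0, 0, 0, 0, 0, 0.45], [0, 0, 0, 0, 0, -0.1, 0.45], [0, 0, 0, 0, 0, -0.2, 0.45], [0, 0, 0, 0.2, 0, -0.1, 0.45], [0, 0, 0, 0.2, 0, 0, 0.45], [0, 0, 0, 0, 0, 0, 0.45], [0, 0, 0, 0, 0, 0, 0.45]]]'

```text
clock: 25.8
eef_pos: [491.6, 140.4, 163.6]
tool_rot: [3.141, 0.001, 3.114]
force: [-0.5, -0.0, -0.8]
width: 46.8
gripper_force: 0.0
```

```bash
python3 - <<'E'
from h import *
S=shot('scene');go(w(0,0,100));p=S
u=np.array([240,115]);k=5.5;out=[]
for im,t in((cv2.imread('pics/g1.png'),0),(p['img'][:,:,::-1],1)):
    im=im[u[1]:u[1]+100,u[0]:u[0]+72];im=cv2.convertScaleAbs(cv2.resize(im,None,fx=k,fy=k,interpolation=2),alpha=1.6)
    def L(pts,c):
        q=[(proj(p,w(*a))-u+.5)*k for a in pts];cv2.polylines(im,[np.int32(q)],False,c,1)
    if t: L([(-64,18,49),(46,18,49),(46,-18,49),(-64,-18,49),(-64,18,49)],(0,0,255))
    for th in(.1,.3,.5):
        f=th+.231;X=(85-87.3*np.cos(f),0,60+87.3*np.sin(f))
        if t: cv2.circle(im,tuple(map(int,(proj(p,w(*X))-u+.5)*k)),2,(0,255,0),-1)
    out.append(im)
cv2.imwrite('pics/g.png',np.hstack(out))
E
```

```text
t 25.85 pos [492.4 140.3 163.4] instage [-48.6   0.2 163.4] rot [3.141e+00 1.000e-03 3.113e+00] F [ 0.3 -0.9 -0.6] w 47.1
tool shift mm [-48.5  -0.3  63.5] frac [-0.3235 -0.0019  0.4233]
```

View pics/g.png

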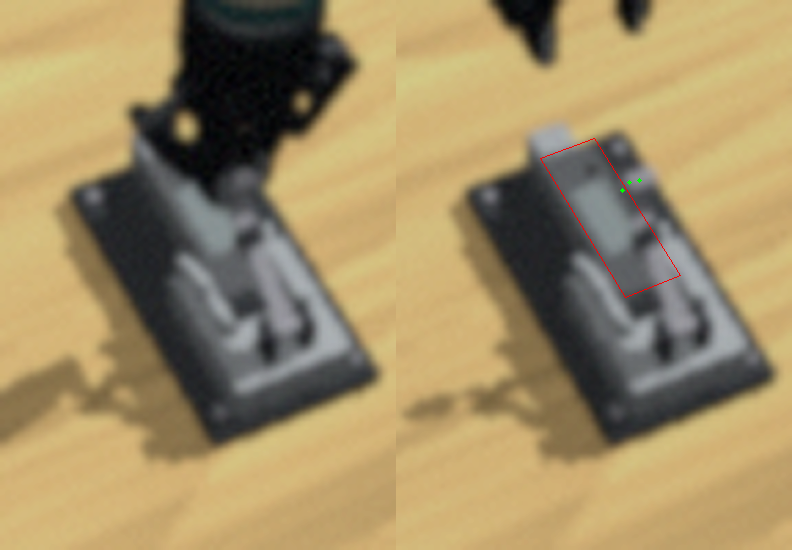

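Emit:
step_arm --series '[[[0, 0, 0, 0.16, 0, 0, 1], [0, 0, 0, 0.16, 0, 0, 1], [0, 0, 0, 0, 0, 0.25, 1], [0, 0, 0, 0, 0, 0.25, 1], [0, 0, 0, 0, 0, 0.2, 1], [0, 0, 0, 0, 0, 0.09, 1], [0, 0, 0, 0, 0, 0, 1], [0, 0, 0, 0, 0, 0, 1]]]'

```text
clock: 26.65
eef_pos: [444.5, 141.5, 44.5]
tool_rot: [-3.142, 0.0, 3.113]
force: [-0.4, 0.3, 0.5]
width: -0.2
gripper_force: 0.0
```

Emit:
step_arm --series '[[[0, 0, 0, -0.03, 0, 0, 1], [0, 0, 0, -0.03, 0, 0, 1], [0, 0, 0, -0.02, 0, 0, 1], [0, 0, 0, 0, 0, 0, 1], [0, 0, 0, 0, 0, 0, 1]]]'

```text
clock: 27.15
eef_pos: [455.8, 141.2, 45.0]
tool_rot: [3.141, 0.0, 3.113]
force: [-0.9, 0.3, -0.8]
width: -0.2
gripper_force: 0.0
```

Emit:
step_arm --series '[[[0, 0, 0, -0.02, 0, 0, 1], [0, 0, 0, -0.02, 0, 0, 1], [0, 0, 0, 0, 0, 0, 1], [0, 0, 0, 0, 0, 0, 1]]]'

```text
clock: 27.55
eef_pos: [461.7, 141.0, 44.6]
tool_rot: [-3.142, -0.0, 3.113]
force: [-0.0, 0.7, -0.0]
width: 0.2
gripper_force: 0.0
```

Emit:
step_arm --series '[[[0, 0, 0, -0.012, 0, 0, 1], [0, 0, 0, 0, 0, 0, 1], [0, 0, 0, 0, 0, 0, 1]]]'

```text
clock: 27.85
eef_pos: [463.5, 141.0, 44.7]
tool_rot: [3.142, -0.0, 3.113]
force: [0.3, -0.2, 0.3]
width: -0.1
gripper_force: 0.0
```

Emit:
step_arm --series '[[[0, 0, 0, -0.01, 0, 0, 1], [0, 0, 0, 0, 0, 0, 1], [0, 0, 0, 0, 0, 0, 1]]]'

```text
clock: 28.15
eef_pos: [464.8, 140.9, 44.7]
tool_rot: [-3.142, -0.0, 3.113]
force: [-0.3, 0.4, -0.6]
width: 0.1
gripper_force: 0.2
```

Emit:
step_arm --series '[[[0, 0, 0, -0.01, 0, 0, 1], [0, 0, 0, 0, 0, 0, 1], [0, 0, 0, 0, 0, 0, 1]]]'

```text
clock: 28.45
eef_pos: [465.0, 140.9, 44.6]
tool_rot: [-3.141, -0.003, 3.114]
force: [-4.5, 1.2, 2.7]
width: 0.1
gripper_force: 2.4
```

Emit:
step_arm --series '[[[0, 0, 0, 0.03, 0, 0, 1], [0, 0, 0, 0.03, 0, 0, 1], [0, 0, 0, 0, 0, -0.25, 1], [0, 0, 0, 0, 0, -0.25, 1], [0, 0, 0, 0, 0, -0.22, 1], [0, 0, 0, -0.24, 0, 0, 1], [0, 0, 0, -0.24, 0, 0, 1], [0, 0, 0, -0.22, 0, 0, 1], [0, 0, 0, 0, 0, 0, 1], [0, 0, 0, 0, 0, 0, 1]]]'

```text
clock: 29.45
eef_pos: [562.6, 137.8, 152.3]
tool_rot: [-3.141, 0.0, 3.113]
force: [-0.3, -1.1, -0.5]
width: -0.0
gripper_force: 0.0
```

```bash
python3 - <<'E'
from h import *
go(w(19,0,127))
E
```

```text
t 29.45 pos [562.6 137.8 152.3] instage [ 21.6  -0.2 152.3] rot [-3.141  0.     3.113] F [-0.3 -1.1 -0.5] w -0.0
tool shift mm [ 2.6  0.2 25.3] frac [0.0176 0.0016 0.1689]
```

Emit:
step_arm --series '[[[0, 0, 0, 0.018, 0, 0.08, 1], [0, 0, 0, 0, 0, 0.06, 1], [0, 0, 0, 0, 0, 0.03, 1], [0, 0, 0, 0, 0, 0, 1]]]'

```text
clock: 29.85
eef_pos: [556.6, 138.5, 126.7]
tool_rot: [-3.141, -0.005, 3.115]
force: [-0.1, 0.6, -0.4]
width: -0.2
gripper_force: 0.0
```

Emit:
step_arm --series '[[[0, 0, 0, 0.008, 0, 0.013, 1], [0, 0, 0, 0.01, 0, 0.013, 1], [0, 0, 0, 0, 0, 0, 1]]]'

```text
clock: 30.15
eef_pos: [555.1, 138.6, 123.6]
tool_rot: [-3.141, -0.003, 3.114]
force: [-3.7, 0.4, 7.5]
width: 0.0
gripper_force: 3.4
```

Emit:
step_arm --series '[[[0, 0, 0, 0.016, 0, 0.02, 1], [0, 0, 0, 0.015, 0, 0.02, 1], [0, 0, 0, 0.014, 0, 0.02, 1], [0, 0, 0, 0.013, 0, 0.02, 1], [0, 0, 0, 0.012, 0, 0.02, 1], [0, 0, 0, 0.01, 0, 0.02, 1], [0, 0, 0, 0, 0, 0, 1]]]'

```text
clock: 30.85
eef_pos: [542.2, 139.0, 105.0]
tool_rot: [-3.141, -0.004, 3.115]
force: [-2.1, 0.4, 0.5]
width: 0.0
gripper_force: 0.4
```

Emit:
step_arm --series '[[[0, 0, 0, 0, 0, 0.015, 1], [0, 0, 0, 0, 0, 0.015, 1], [0, 0, 0, 0, 0, 0.01, 1], [0, 0, 0, 0, 0, 0, 1], [0, 0, 0, 0, 0, 0, 1]]]'

```text
clock: 31.35
eef_pos: [545.2, 138.8, 99.3]
tool_rot: [3.141, 0.001, 3.114]
force: [0.3, -0.0, 0.5]
width: -0.1
gripper_force: 0.0
```

Emit:
step_arm --series '[[[0, 0, 0, 0, 0, 0.007, 1], [0, 0, 0, 0, 0, 0.006, 1], [0, 0, 0, 0, 0, 0, 1], [0, 0, 0, 0, 0, 0, 1]]]'

```text
clock: 31.75
eef_pos: [544.8, 138.7, 97.3]
tool_rot: [3.142, -0.0, 3.114]
force: [-2.7, 0.8, 5.2]
width: -0.2
gripper_force: 2.2
```

Emit:
step_arm --series '[[[0, 0, 0, 0, 0, 0.006, 1], [0, 0, 0, 0, 0, 0.006, 1], [0, 0, 0, 0, 0, 0, 1], [0, 0, 0, 0, 0, 0, 1]]]'

```text
clock: 32.15
eef_pos: [544.0, 138.8, 95.4]
tool_rot: [-3.141, -0.002, 3.114]
force: [-4.6, 0.3, 5.9]
width: -0.1
gripper_force: 2.5
```

Emit:
step_arm --series '[[[0, 0, 0, 0, 0, 0.006, 1], [0, 0, 0, 0, 0, 0, 1], [0, 0, 0, 0, 0, 0, 1]]]'

```text
clock: 32.45
eef_pos: [543.7, 138.8, 94.5]
tool_rot: [-3.141, -0.003, 3.114]
force: [-3.9, 1.1, 6.1]
width: -0.0
gripper_force: 2.9
```

Emit:
step_arm --series '[[[0, 0, 0, 0, 0, 0.006, 1], [0, 0, 0, 0, 0, 0, 1], [0, 0, 0, 0, 0, 0, 1]]]'

```text
clock: 32.75
eef_pos: [544.4, 138.7, 93.7]
tool_rot: [-3.141, -0.001, 3.114]
force: [-3.8, 0.1, 3.7]
width: -0.0
gripper_force: 2.0
```

Emit:
step_arm --series '[[[0, 0, 0, 0, 0, 0.006, 1], [0, 0, 0, 0, 0, 0, 1], [0, 0, 0, 0, 0, 0, 1]]]'

```text
clock: 33.05
eef_pos: [544.3, 138.7, 92.9]
tool_rot: [-3.141, -0.001, 3.114]
force: [-4.7, 0.4, 6.6]
width: 0.0
gripper_force: 3.1
```

Emit:
step_arm --series '[[[0, 0, 0, 0, 0, 0.006, 1], [0, 0, 0, 0, 0, 0, 1], [0, 0, 0, 0, 0, 0, 1]]]'

```text
clock: 33.35
eef_pos: [544.0, 138.7, 91.9]
tool_rot: [-3.141, -0.002, 3.114]
force: [-5.6, 0.6, 7.1]
width: -0.1
gripper_force: 3.5
```

Emit:
step_arm --series '[[[0, 0, 0, 0, 0, 0.006, 1], [0, 0, 0, 0, 0, 0, 1], [0, 0, 0, 0, 0, 0, 1]]]'

```text
clock: 33.65
eef_pos: [543.6, 138.7, 91.0]
tool_rot: [-3.141, -0.003, 3.114]
force: [-5.9, 0.3, 7.8]
width: 0.1
gripper_force: 3.8
```

Emit:
step_arm --series '[[[0, 0, 0, 0.01, 0, 0.003, 1], [0, 0, 0, 0, 0, 0, 1], [0, 0, 0, 0, 0, 0, 1]]]'

```text
clock: 33.95
eef_pos: [543.5, 138.8, 90.9]
tool_rot: [3.142, -0.0, 3.113]
force: [-3.9, -0.3, 7.0]
width: 0.3
gripper_force: 3.5
```

Emit:
step_arm --series '[[[0, 0, 0, 0, 0, 0.005, 1], [0, 0, 0, 0, 0, 0, 1], [0, 0, 0, 0, 0, 0, 1]]]'

```text
clock: 34.25
eef_pos: [543.2, 138.8, 90.1]
tool_rot: [-3.142, -0.001, 3.114]
force: [-3.9, 0.5, 6.7]
width: 0.2
gripper_force: 3.8
```

Emit:
step_arm --series '[[[0, 0, 0, 0.004, 0, 0.005, 1], [0, 0, 0, 0, 0, 0, 1], [0, 0, 0, 0, 0, 0, 1]]]'

```text
clock: 34.55
eef_pos: [543.0, 138.8, 89.5]
tool_rot: [3.141, 0.0, 3.113]
force: [-3.2, -0.3, 8.0]
width: -0.1
gripper_force: 3.8
```

Emit:
step_arm --series '[[[0, 0, 0, 0, 0, 0.003, 1], [0, 0, 0, 0, 0, 0, 1], [0, 0, 0, 0, 0, 0, 1]]]'

```text
clock: 34.85
eef_pos: [542.9, 138.8, 89.1]
tool_rot: [3.142, -0.0, 3.113]
force: [-4.1, -0.1, 8.0]
width: 0.2
gripper_force: 4.2
```

Emit:
step_arm --series '[[[0, 0, 0, 0.002, 0, 0.003, 1], [0, 0, 0, 0, 0, 0, 1], [0, 0, 0, 0, 0, 0, 1]]]'

```text
clock: 35.15
eef_pos: [542.7, 138.8, 88.7]
tool_rot: [3.142, 0.0, 3.113]
force: [-4.4, -0.7, 9.5]
width: -0.2
gripper_force: 4.3
```

Firm. Retreat straight up and check.

Emit:
step_arm --series '[[[0, 0, 0, 0, 0, -0.02, 1], [0, 0, 0, 0, 0, -0.1, 1], [0, 0, 0, 0, 0, -0.3, 1], [0, 0, 0, 0, 0, -0.3, 1], [0, 0, 0, 0.2, 0, -0.1, 1], [0, 0, 0, 0.3, 0, 0, 1], [0, 0, 0, 0, 0, 0, 1], [0, 0, 0, 0, 0, 0, 1], [0, 0, 0, 0, 0, 0, 1]]]'

```text
clock: 36.05
eef_pos: [469.6, 140.9, 211.4]
tool_rot: [3.141, 0.003, 3.113]
force: [0.4, -0.4, -0.5]
width: -0.1
gripper_force: 0.0
```

```bash
python3 - <<'E'
from h import *
S=shot('scene');go(w(0,0,100));p=S
u=np.array([240,115]);k=6
im=p['img'][u[1]:u[1]+100,u[0]:u[0]+100,::-1];im=cv2.convertScaleAbs(cv2.resize(im,None,fx=k,fy=k,interpolation=2),alpha=1.6)
for X in((0,0,81),):cv2.circle(im,tuple(map(int,(proj(p,w(*X))-u+.5)*k)),2,(0,255,0),-1)
q=[(proj(p,w(*a))-u+.5)*k for a in[(-65,18,49),(45,18,49),(45,-18,49),(-65,-18,49),(-65,18,49)]];cv2.polylines(im,[np.int32(q)],False,(0,0,255),1)
cv2.imwrite('pics/z.png',im)
E
```

```text
t 36.1 pos [469.5 140.9 211.2] instage [-7.150e+01  1.000e-01  2.112e+02] rot [3.141e+00 2.000e-03 3.113e+00] F [-0.5  0.8 -0.7] w 0.1
tool shift mm [-71.3  -0.2 111.3] frac [-0.4754 -0.0011  0.7423]
```

View pics/z.png

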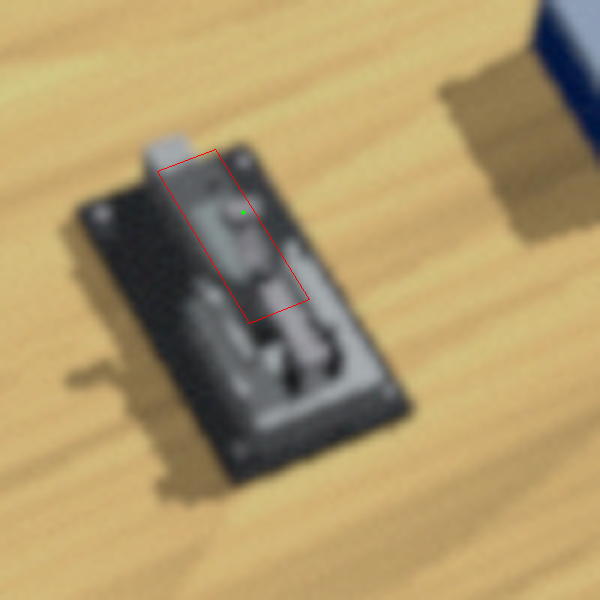

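The picture shows the roll lowered at ≈(242,210), on the predicted point, and the cassette under the clip with its rear end where expected, ≈(187,160). Handing in.

```bash
python3 -c "
from cell import ctrl
print(ctrl.finish_job())"
```

```text
the job is handed in; nothing more can be done
None
```

The job is handed in at about 36 s: the cassette is home against the stop (felt at about 4.5 N, then confirmed with a second push) and the clip is lowered and pressed to about 9.5 N on the roll, but the cassette was pressed on the bed with up to about 15 N while sliding in before I lifted it clear.

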